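# Strip the kit stack onto the assembly fixtures

### The arm

A 6-joint arm with a two-finger parallel gripper is mounted at the origin on the work surface. World frame = base frame: x ahead of the robot, y to its left, z up, the work surface at z = 0. Lengths are in m, angles in rad, forces in N, time in s.
With the tool pointing down it reaches from about 0.375 to 0.975 m from the base axis. Payload 3.8 kg.
Tool frame: the origin (TCP) lies on the centre line of the jaws, within the pads' length; the fingertips stand 14 mm ahead of it and the grasp point (between the pads) lies 5 mm behind it; z points along the fingers, y is the line along which they close (so a half turn about z gives the same grasp; the last joint's range is limited). The gripper opens to 85 mm and grips with 20 to 120 N. Pads are 22 mm wide; open, the fingers measure 114 mm over their backs; the gripper's body (76 mm by 85 mm) begins 54 mm behind the grasp point. The pads swing forward as they close: fully open they stand 13 mm farther back than shut.
Start: joints at [1.175, 0.264, 1.604, -0, 1.274, -0.037], TCP at [0.237, 0.632, 0.245] pointing down, gripper open.
Joint ranges: [-2.63, 2.63], [-0.94, 2.18], [0.31, 2.57], [-1.31, 4.45], [0, 2.66], [-2.55, 2.55]. Speed limits (rad/s): [2.57, 2.57, 3.14, 3.14, 3.14, 3.14].

### API

Orientations are given as a rotation vector (axis times angle).
In Python, from workcell import bot, eyes, spot_in gives the robot as it stands.
- The arm moves only by the tool carry_out, never from a script. Its argument "series" is text: rows parted by semicolons, each of 4 numbers parted by spaces: the shift along the world's x, y, z in m, then the turn about the world's z in degrees. In form: tx ty tz roll; .... A call has 1 to 20 rows; each row shifts and turns the commanded pose from where the row before left it; what a row does not reach is not made up. A row lasts 1/8 s, in which the tool goes at most 62.5 mm and 10.7 degrees, less where a joint would pass 70% of its speed; a pose out of reach is approached as far as the arm can. A call is refused whole if a number of a shift passes 0.0625 or a number of a turn 10.7, either way. A call with a gripper value outside its range is refused whole. "jaw" is the gripper command: -1 is shut, 1 is fully open, values between are in proportion, set as the call begins (left out, the last holds). The fingers move at their own pace and stop on an object; "grip_force" is the grip in N (left out, the last holds). Time passes only in rows, so rows that do not move let the fingers close. It gives the time, the measured TCP pose, the force, the opening and the grip force at its end, in the units of the state.
- bot.read_state(): the state, without advancing time (a new reading comes with each control period).
- eyes.read_camera(name): name is "side" or "top"; returns (picture, depth): 400x640x3 uint8, blue, green, red; 400x640 float32, m along the optical axis (not along the pixel's ray), 0 where there is no reading.
- eyes.get_calibration(name): a dict with "K" (3x3 intrinsics, pixels), "position" and "rotation" of the camera in the world. Camera axes: x right, y down, z forward; pixel columns grow to the right and rows downward; lengths in m; the calibration is good to about 2 mm. A picture is of the moment at which its call begins. get_calibration takes no time and is no camera call.
- bot.finish_job(): hands the job in; it is judged then, once.
Trained networks look in the newest picture that a camera, given by its name, has taken for a name from the list of things; names that differ only in an ending like _2 or _b are one class to them, and where a whole thing is asked for, a point or a joint stands for the part that bears it (a point fixed in the world has none). Each returns a list of dicts, best first, with "score" (0 to 1); they miss things now and then, are a little off and sometimes report something else, mostly with a low value. They report only what shows in the picture. A call takes as long as a camera call. They do not tell look-alikes from the thing itself.
- spot_in(camera, target): "rect" ([centre column, centre row, width, height] in pixels, round what is visible of it).
The state is a dict: "time": time; "q": joint angles; "joint_vel": joint speeds; "joint_torque": joint torques, N m; "tool_pos": TCP position; "tcp_rot": TCP orientation; "wrist_force": force on the tool from outside, world axes, zero at the start; "torque": the same for the moment, N m; "width": opening from 0.0 (shut) to 1.0 (fully open); "grip_force": force on a finger pad.
Only numpy, scipy, OpenCV 4.12 (cv2) and the standard library are available. Lean on these libraries where they do the work, as an engineer would, in place of code of your own. Each camera call takes 0.05 s, during which the arm holds its last target. There are 200 camera calls.

### The job

The parts for the feeder drive stand in one stack on the bench: take it apart from the top down, one part at a time, and gently set each on its own plywood fixture before taking the next: the collar over the post, the channel legs-down with one leg inside the fixed channel of the jig and the other outside it over the dark wooden strip, the steel block flat inside the rimmed tray, and last the long plate flat between the end lips of its rest. Set each part fully down, centred and square on its fixture, and do not shove the pot or the roll of tape.

Things in the scene. Friction and masses are not known exactly. Their poses are not given: they have to be found in the camera images.
- collar: dark steel ring, outside diameter 44 mm, bore 24 mm, 22 mm high, about 0.18 kg, the top part of the stack. Origin: centre of its underside, z up along the bore.
- channel: bare aluminium U-channel 60 mm long (x), 28 wide (y), 26 high, walls 4 mm, about 0.06 kg, lying legs down on the block, under the collar. Origin: centre of its underside, level with the leg tips. For the jig, hold it by its two ends (60 mm apart along x), so the fingers stay clear of the fixed channel. Half a turn makes no difference.
- block: plain steel bearing block 66 mm (x) by 42 mm (y) by 28 mm high, about 0.45 kg, lying on the plate, under the channel. Origin: centre of its underside. Half a turn makes no difference.
- plate: aluminium bar plate 124 mm (x) by 50 mm (y) by 16 mm thick with two dark holes near each end, about 0.27 kg, the bottom of the stack, on the bench. Origin: centre of its underside. Half a turn makes no difference.
- post_board: fixed plywood board 110 mm (x) by 90 mm (y), 8 mm thick, with one upright dark steel post of 9 mm diameter at its centre, its tip 38 mm above the bench (30 mm above the board). The collar belongs over the post, lying on the board. Origin: centre of the underside, under the post.
- channel_jig: fixed plywood board 110 (x) by 100 by 8 mm. On it a fixed channel, legs up, 40 mm long (x), 28 wide, walls 4, centred at y = -6 mm, leg tops at z = 34, inner floor at z = 12 mm; beside it a dark wood strip, top z = 12, y = 9.5 to 31.5 mm. The loose channel's place: legs down, parallel, centre x = 0, y = +6, underside z = 12 mm (one leg on that floor, one on the strip). Origin: underside centre.
- block_tray: fixed shallow plywood tray, outside 100 mm (x) by 74 mm (y), floor 4 mm thick, rim 4 mm wide standing to 8 mm above the bench on all four sides, inside 92 by 66 mm. The block belongs in it, long sides parallel. Origin: centre of its underside.
- plate_rest: fixed plywood strip 160 mm (x) by 62 mm (y), 4 mm thick, with a lip 6 mm wide across each short end, standing to 10 mm above the bench; 148 mm between the lips, long sides open. The plate belongs on it, lengthwise along x. Origin: centre of its underside.
- pot: bystander: white plastic pot with grey lid, 50 mm diameter, 57 mm high, loose. Origin: centre of its underside.
- tape: bystander: brown roll of tape lying flat, 64 mm diameter, 24 mm high, loose. Origin: centre of its underside.
Things that resemble listed ones, but are neither listed nor needed, are in the scene too. What is shaped like the plate but orange or pink is not meant.

How it is judged:
On the way, in this order (a step that is already met when the one before it is completed fails the run):
1. collar down over the post and let go (horizontal distance between collar and post_board below 0.01 m and z of collar in the frame of post_board between 0.006 and 0.0105 m and angle between collar's own z axis and vertical below 0.1 rad and contact force between the fingers and collar below 0.2 N), for 0.2 s.
2. channel interlocked with the jig's channel and let go (x of channel in the frame of channel_jig between -0.014 and 0.014 m and y of channel in the frame of channel_jig between -0.003 and 0.015 m and z of channel in the frame of channel_jig between 0.0095 and 0.0145 m and angle between channel's own z axis and vertical below 0.1 rad and angle between the x axis of channel and the x axis of channel_jig, either way round below 0.2 rad and contact force between the fingers and channel below 0.2 N), for 0.2 s.
3. block flat inside its tray and let go (x of block in the frame of block_tray between -0.0145 and 0.0145 m and y of block in the frame of block_tray between -0.0135 and 0.0135 m and z of block in the frame of block_tray between 0.002 and 0.006 m and angle between block's own z axis and vertical below 0.1 rad and angle between the x axis of block and the x axis of block_tray, either way round below 0.25 rad and contact force between the fingers and block below 0.2 N), for 0.2 s.
4. plate flat on its rest between the lips and let go (x of plate in the frame of plate_rest between -0.014 and 0.014 m and y of plate in the frame of plate_rest between -0.012 and 0.012 m and z of plate in the frame of plate_rest between 0.002 and 0.006 m and angle between plate's own z axis and vertical below 0.1 rad and angle between the x axis of plate and the x axis of plate_rest, either way round below 0.15 rad and contact force between the fingers and plate below 0.2 N), for 0.2 s.
At the end, for the whole second after the job is handed in: All flat, fully down and at rest: collar round the post (10 mm); channel legs down, interlocked with the jig's (14 mm along, 9 mm across, 0.2 rad); block inside the tray rim (14.5, 13.5 mm, 0.25 rad); plate between the lips (14, 12 mm, 0.15 rad); heights within 2 to 2.5 mm (horizontal distance between collar and post_board below 0.01 m and z of collar in the frame of post_board between 0.006 and 0.0105 m and angle between each of collar, channel, block, plate's own z axis and vertical below 0.1 rad and x of channel in the frame of channel_jig between -0.014 and 0.014 m and y of channel in the frame of channel_jig between -0.003 and 0.015 m and z of channel in the frame of channel_jig between 0.0095 and 0.0145 m and angle between the x axis of channel and the x axis of channel_jig, either way round below 0.2 rad and x of block in the frame of block_tray between -0.0145 and 0.0145 m and y of block in the frame of block_tray between -0.0135 and 0.0135 m and z of block in the frame of block_tray between 0.002 and 0.006 m and angle between the x axis of block and the x axis of block_tray, either way round below 0.25 rad and x of plate in the frame of plate_rest between -0.014 and 0.014 m and y of plate in the frame of plate_rest between -0.012 and 0.012 m and z of plate in the frame of plate_rest between 0.002 and 0.006 m and angle between the x axis of plate and the x axis of plate_rest, either way round below 0.15 rad and linear speed of each of collar, channel, block, plate below 0.02 m/s); the robot touches nothing.
It fails at once if the pot is shoved more than 25 mm (distance of pot from where it was at the start of the episode above 0.025 m).
It fails at once if the tape is shoved more than 25 mm (distance of tape from where it was at the start of the episode above 0.025 m).
It fails at once if a part is dropped or slammed onto its fixture (over 0.4 m/s within the last 20 mm) ((horizontal distance between collar and post_board below 0.03 m and z of collar in the frame of post_board below 0.028 m and linear speed of collar above 0.4 m/s) or (horizontal distance between channel and channel_jig below 0.03 m and z of channel in the frame of channel_jig below 0.032 m and linear speed of channel above 0.4 m/s) or (horizontal distance between block and block_tray below 0.03 m and z of block in the frame of block_tray below 0.024 m and linear speed of block above 0.4 m/s) or (horizontal distance between plate and plate_rest below 0.03 m and z of plate in the frame of plate_rest below 0.024 m and linear speed of plate above 0.4 m/s)).
It also fails if it takes over 112 s, if anything falls off the work surface, if the arm or the gripper's body presses on something with over 40 N, if the wrist force passes 120 N, or if a joint passes its speed limit or range.

## Working session

There is one attempt and no reset: what is moved stays moved. The work goes in short steps, Python scripts to look and compute and a tool call to move; the robot and the scene stay as the last step left them, time stands still between calls to the robot, and variables do not carry over. Pictures are saved under pics/ and viewed, at most 14 in all, crops included, and the job is handed in when it is done.

Besides the shell and the picture viewer there is one more tool, called after "Call:" by a JSON object that holds its "op" and its "data", one argument or row to a line. carry_out: Moves the arm, as the interface text tells. Its arguments: {"type":"object","properties":{"series":{"type":"string"},"jaw":{"type":"number"},"grip_force":{"type":"number"}},"required":["series"]}

```bash
ls; mkdir -p pics; python3 - <<'E'
from workcell import bot, eyes, spot_in
import cv2,numpy as np
for c in ("top","side"):
    im,d=eyes.read_camera(c); cv2.imwrite(f"pics/{c}0.png",im); np.save(f"{c}0.npy",d)
    k=eyes.get_calibration(c); print(c,k)
    for t in "collar channel block plate post_board channel_jig block_tray plate_rest pot tape".split():
        print(t,[(np.round(r["rect"]).astype(int).tolist(),round(r["score"],2)) for r in spot_in(c,t)][:4])
E
```

```text
pics
top {'K': array([[395.4566456 ,   0.        , 322.49698637],
       [  0.        , 395.4566456 , 198.6984413 ],
       [  0.        ,   0.        ,   1.        ]]), 'position': array([ 0.46404366, -0.00859913,  1.0411678 ]), 'rotation': array([-2.17844454,  2.12210814, -0.12026151])}
collar [([320, 171, 14, 20], 0.58)]
channel [([316, 175, 18, 14], 0.67), ([389, 263, 39, 46], 0.31)]
block [([318, 177, 22, 22], 0.49)]
plate [([391, 142, 51, 37], 0.85), ([319, 181, 33, 46], 0.84), ([332, 243, 33, 53], 0.62)]
post_board [([389, 263, 38, 45], 0.7)]
channel_jig [([465, 227, 47, 46], 0.77)]
block_tray [([254, 250, 37, 42], 0.55)]
plate_rest [([181, 221, 32, 68], 0.94)]
pot [([401, 189, 27, 18], 0.87)]
tape [([250, 189, 25, 26], 0.57)]
side {'K': array([[398.48167249,   0.        , 316.75056353],
       [  0.        , 398.48167249, 199.60154975],
       [  0.        ,   0.        ,   1.        ]]), 'position': array([ 0.39046681, -0.57611022,  0.73572194]), 'rotation': array([-2.34194979,  0.3882628 , -0.1449056 ])}
collar [([347, 198, 20, 22], 0.68)]
channel [([262, 143, 59, 29], 0.64), ([345, 205, 29, 15], 0.61)]
block [([346, 214, 29, 11], 0.74)]
plate [([423, 269, 26, 55], 0.94), ([276, 250, 57, 43], 0.87), ([342, 218, 47, 20], 0.86)]
post_board [([278, 312, 67, 56], 0.79)]
channel_jig [([358, 376, 79, 47], 0.86)]
block_tray [([253, 191, 41, 22], 0.93)]
plate_rest [([263, 143, 54, 26], 0.9)]
pot [([365, 292, 28, 38], 0.55)]
tape [([307, 175, 20, 25], 0.87)]
```

```bash
python3 - <<'E'
import cv2
t=cv2.imread("pics/top0.png")[100:320,140:540]; cv2.imwrite("pics/top0c.png",cv2.resize(t,(800,440),interpolation=cv2.INTER_CUBIC))
s=cv2.imread("pics/side0.png")[110:400,200:480]; cv2.imwrite("pics/side0c.png",cv2.resize(s,None,fx=2,fy=2,interpolation=cv2.INTER_CUBIC))
E
```

```text
(no output)
```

View pics/top0c.png

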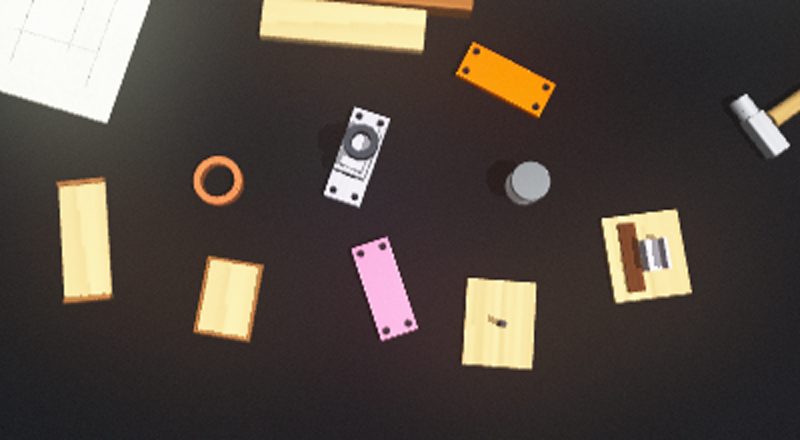

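View pics/side0c.png

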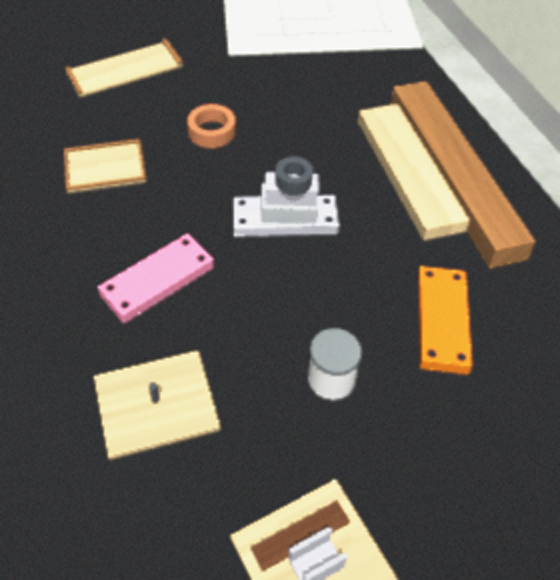

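The wanted stack is the silver plate with the block, channel and collar on it, at top pixel (318,178). Its look-alikes are the orange plate (393,140), the pink plate (332,244) and the tape ring (249,190). The pot is at (404,191). The fixtures are the plate rest (182,220), tray (254,249), post board (390,262) and jig (463,228), with the dark strip to the left of the jig's channel.

```bash
cat > h.py <<'E'
import numpy as np,cv2
from scipy.spatial.transform import Rotation as R
from workcell import bot,eyes,spot_in
def world(cam,uv,z):
    k=eyes.get_calibration(cam); K,p,M=k["K"],k["position"],R.from_rotvec(k["rotation"]).as_matrix()
    uv=np.atleast_2d(uv).astype(float); r=np.c_[(uv-K[:2,2])/[K[0,0],K[1,1]],np.ones(len(uv))]@M.T
    return p+r*((z-p[2])/r[:,2])[:,None]
def proj(cam,P):
    k=eyes.get_calibration(cam); M=R.from_rotvec(k["rotation"]).as_matrix()
    c=(np.atleast_2d(P)-k["position"])@M; q=c@k["K"].T; return q[:,:2]/q[:,2:]
def rect(cam,mask,z):
    "min-area rectangle of the mask's pixels on plane z: centre, sizes, long-axis yaw deg, centroid"
    v,u=np.nonzero(mask); P=world(cam,np.c_[u,v],z)[:,:2]
    (c,(w,h),a)=cv2.minAreaRect((P*1000).astype(np.float32))
    if w<h: w,h,a=h,w,a+90
    return np.round(c,1),round(w,1),round(h,1),round((a+90)%180-90,1),np.round(P.mean(0)*1000,1)
def blob(mask,uv,box=45):
    m=np.zeros_like(mask,np.uint8); u,v=uv; s=np.s_[max(0,v-box):v+box,max(0,u-box):u+box]; m[s]=mask[s]
    n,l,st,ct=cv2.connectedComponentsWithStats(m); i=1+np.argmax(st[1:,4]); return l==i
E
python3 - <<'E'
from h import *
for cam,spots in (("top",dict(post_board=(390,262,.008),channel_jig=(463,228,.008),block_tray=(254,249,.008),plate_rest=(182,220,.006),plate=(318,178,.016),orange=(393,140,.016),pink=(332,244,.016),tape=(249,190,.024),pot=(405,190,.057))),
 ("side",dict(post_board=(278,312,.008),channel_jig=(358,376,.008),block_tray=(253,191,.008),plate_rest=(263,143,.006),plate=(342,218,.016)))):
    im=cv2.imread(f"pics/{cam}0.png"); g=im.max(2)>75
    d=np.load(cam+"0.npy")
    for n,(u,v,z) in spots.items():
        print(cam,n,*rect(cam,blob(g,(u,v)),z),"depth",round(float(d[v,u]),3))
print(proj("top",[[.5,0,0],[.6,0,0],[.5,.1,0]]))
s=bot.read_state();print(s["time"],s["tool_pos"],s["tcp_rot"],s["width"])
t=cv2.imread("pics/top0.png")[145:210,285:355]
s=cv2.imread("pics/side0.png")[180:235,305:385]
cv2.imwrite("pics/stack.png",np.hstack([cv2.resize(t,(400,370),interpolation=2),cv2.resize(s,(400,370),interpolation=2)]))
E
```

```text
top post_board [ 435.6 -169.5] 112.7 91.1 -2.9 [ 435.2 -169.5] depth 0.99
top channel_jig [ 527.5 -358.7] 112.6 102.3 8.9 [ 527.  -358.8] depth 1.003
top block_tray [458.1 182. ] 103.1 75.9 -7.9 [457.5 181.9] depth 1.028
top plate_rest [529.8 375.7] 163.9 65.8 7.3 [529.3 375.2] depth 1.043
top plate [647.3  20.1] 125.7 51.2 -17.6 [646.8  20.4] depth 0.963
top orange [ 755.6 -174. ] 125.4 55.9 62.9 [ 755.9 -174.1] depth 1.051
top pink [476.2 -20.1] 126.3 51.1 19.9 [475.5 -20.4] depth 1.017
top tape [609.9 200.2] 65.7 63.2 -88.5 [609.8 199.9] depth 1.052
top pot [ 611.2 -196.3] 53.5 52.6 0.3 [ 611.9 -196.5] depth 0.989
side post_board [ 436.6 -170.8] 114.8 97.2 -3.1 [ 435.6 -172.6] depth 0.798
side channel_jig [ 528.  -358.2] 114.1 100.3 8.6 [ 533.4 -346.4] depth 0.705
side block_tray [458.9 179.6] 104.6 88.4 -7.6 [458.4 178.5] depth 1.04
side plate_rest [532.1 375.5] 169.0 81.1 7.2 [530.4 373.1] depth 1.188
side plate [658.   46.2] 134.8 129.1 72.2 [655.2  30.1] depth 0.94
[[324.27122505 234.62883251]
 [325.26453204 196.84743579]
 [286.22553702 233.61573927]]
1.1 [0.23702176 0.63200364 0.24528259] [ 5.60591156e-01  3.09116488e+00 -1.97741836e-05] 1.0024928937060358
```

View pics/stack.png

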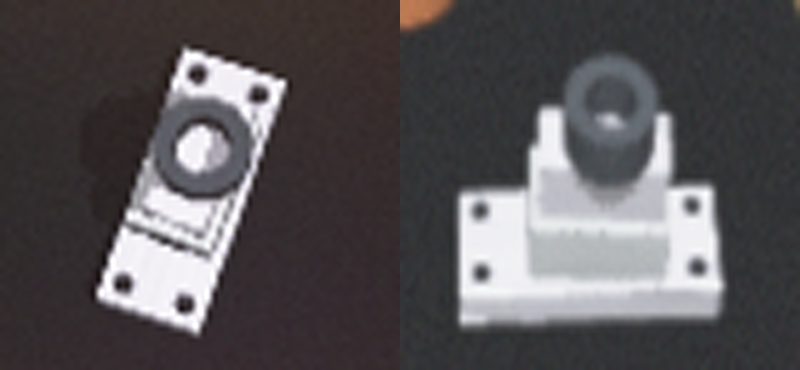

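The crop shows the silver stack: collar on top towards the far end, then the channel, then the block, all roughly aligned with the plate. This is the right stack. Next I measure each layer from depth.

```bash
cat >> h.py <<'E'
def cloud(cam,d,c,r=.09):
    k=eyes.get_calibration(cam); M=R.from_rotvec(k["rotation"]).as_matrix(); v,u=np.nonzero(d>0)
    P=(np.c_[(np.c_[u,v]-k["K"][:2,2])/k["K"][0,0],np.ones(len(u))]*d[v,u][:,None])@M.T+k["position"]
    s=np.hypot(*(P[:,:2]-c).T)<r; return P[s],np.c_[u,v][s]
def fitrect(P):
    (c,(w,h),a)=cv2.minAreaRect((P[:,:2]*1000).astype(np.float32))
    if w<h: w,h,a=h,w,a+90
    return len(P),np.round(c,1),round(w,1),round(h,1),round((a+90)%180-90,1),np.round(P.mean(0)*1000,1)
E
python3 - <<'E'
from h import *
for cam in("top","side"):
    P,uv=cloud(cam,np.load(cam+"0.npy"),(.647,.02))
    for n,a,b in(("collar",.084,.1),("channel",.063,.078),("block",.039,.05),("plate",.011,.021)):
        q=P[(P[:,2]>a)&(P[:,2]<b)]; print(cam,n,*fitrect(q))
# collar by colour: dark ring above top plane
im=cv2.imread("pics/top0.png"); g=im.max(2).astype(int)
for r in g[158:192,298:340:1]: print("".join("#" if x<70 else "o" if x<140 else "." for x in r))
E
```

```text
top collar 177 [653.2  13.8] 41.1 39.2 2.1 [653.4  13.8  91.7]
top channel 146 [651.6  13.3] 60.2 33.6 -23.1 [648.4  17.4  70.6]
top block 95 [652.  19.] 65.1 41.7 -19.5 [637.7  25.6  44.2]
top plate 421 [648.4  20.3] 124.0 50.1 -17.5 [637.7  21.8  16.3]
side collar 211 [653.5  11.5] 42.9 41.8 44.6 [652.9  10.7  91.3]
side channel 158 [651.4  11. ] 58.7 38.3 -22.2 [649.6   9.6  71.1]
side block 152 [652.7  17.3] 64.0 45.3 -20.1 [644.3   4.9  44.6]
side plate 492 [648.2  19.7] 122.4 54.3 -17.0 [641.3  13.9  16.8]
#################...###............o######
#################....o...............#####
#################..............oo....#####
################o..............##o..o#####
################o..o.o.o.......##o..o#####
################oooooooooo..........######
###############oooooooooooooo......o######
###############oooooooooooooo......o######
###############ooooo######oooo.....#######
##############ooooo#...oo#ooooo...o#######
##############oooo#.......#oooo...########
#############ooooo........ooooo...########
#############ooooo.........ooooo.o########
#############ooooo.....
[... 179 characters left out ...]
..##########
###########....ooooooooooooooo.o##########
###########.....o#oooooooooo#..###########
##########o......##ooooooo#oo..###########
##########.........o######....o###########
##########.................o..############
#########o....................############
#########...o................o############
#########....................#############
########ooo..................#############
########..ooo............o..o#############
#######o.....ooo.....o......##############
#######........o#oo........o##############
#######..........o#o.......o##############
######...............oo....###############
######....................o###############
######....................################
```

Call:
{"op": "carry_out", "data": {
  "series": "0.026 -0.0387 0 0;0.026 -0.0387 0 0;0.026 -0.0387 0 0;0.026 -0.0387 0 0;0.026 -0.0387 0 0;0.026 -0.0387 0 0;0.026 -0.0387 0 0;0.026 -0.0387 0 0;0.026 -0.0387 0 0;0.026 -0.0387 0 0;0.026 -0.0387 0 0;0.026 -0.0387 0 0;0.026 -0.0387 0 0;0.026 -0.0387 0 0;0.026 -0.0387 0 0;0.026 -0.0387 0 0;0 0 -0.03 0;0 0 -0.03 0;0 0 -0.03 0;0 0 0 0",
  "jaw": 1,
  "grip_force": 40
}}

```text
time: 3.6
tool_pos: [0.6506, 0.0127, 0.1519]
tcp_rot: [-0.56, -3.085, 0.002]
wrist_force: [-0.3, 0.5, 0.9]
width: 1.004
grip_force: 0.0
```

Call:
{"op": "carry_out", "data": {
  "series": "0.0025 0 -0.02 0;0 0 -0.02 0;0 0 -0.015 0;0 0 -0.007 0;0 0 0 0"
}}

```text
time: 4.22
tool_pos: [0.655, 0.0128, 0.0924]
tcp_rot: [-0.56, -3.09, 0.0]
wrist_force: [-0.4, 0.5, 0.6]
width: 0.999
grip_force: 0.0
```

Call:
{"op": "carry_out", "data": {
  "series": "0 0 0 0;0 0 0 0;0 0 0 0;0 0 0 0;0 0 0 0;0 0 0 0;0 0 0 0;0 0 0 0",
  "jaw": -1
}}

```text
time: 5.22
tool_pos: [0.6563, 0.013, 0.0944]
tcp_rot: [0.56, 3.089, 0.001]
wrist_force: [-0.2, 1.6, 6.0]
width: 0.487
grip_force: 41.0
```

```bash
python3 - <<'E'
from h import *
im,d=eyes.read_camera("side"); np.save("s1.npy",d)
cv2.imwrite("pics/s1.png",cv2.resize(im[120:250,260:430],None,fx=4,fy=4,interpolation=2))
E
```

```text
(no output)
```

View pics/s1.png

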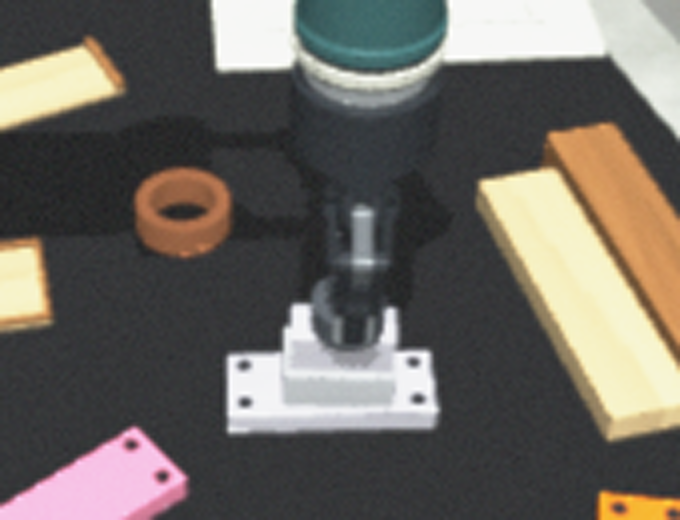

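Call:
{"op": "carry_out", "data": {
  "series": "0 0 0.01 0;0 0 0.02 0;0 0 0.03 0;0 0 0.03 0;-0.0275 -0.023 0 0;-0.0275 -0.023 0 0;-0.0275 -0.023 0 0;-0.0275 -0.023 0 0;-0.0275 -0.023 0 0;-0.0275 -0.023 0 0;-0.0275 -0.023 0 0;-0.0275 -0.023 0 0;0 0 0 0;0 0 0 0;0 0 -0.04 0;0 0 -0.04 0;0 0 -0.02 0;0 0 0 0"
}}

```text
time: 7.52
tool_pos: [0.4347, -0.1698, 0.0816]
tcp_rot: [-0.558, -3.088, -0.002]
wrist_force: [-0.2, -0.3, -2.5]
width: 0.486
grip_force: 41.2
```

```bash
python3 - <<'E'
from h import *
s=bot.read_state();print(s["tool_pos"],s["wrist_force"],s["width"],s["grip_force"])
im,d=eyes.read_camera("side"); np.save("s2.npy",d)
print(spot_in("side","collar")[:3],spot_in("side","post_board")[:2])
print(proj("side",[s["tool_pos"]]))
cv2.imwrite("pics/s2.png",cv2.resize(im[220:360,200:360],None,fx=4,fy=4,interpolation=2))
E
```

```text
[ 0.43472909 -0.16984614  0.08164831] [-0.18985165 -0.32144175 -2.4870271 ] 0.48645521160515354 41.17637000977993
[] [{'rect': [280.1, 313.2, 64.9, 51.8], 'score': 0.74}]
[[273.3385664  290.81884257]]
```

View pics/s2.png

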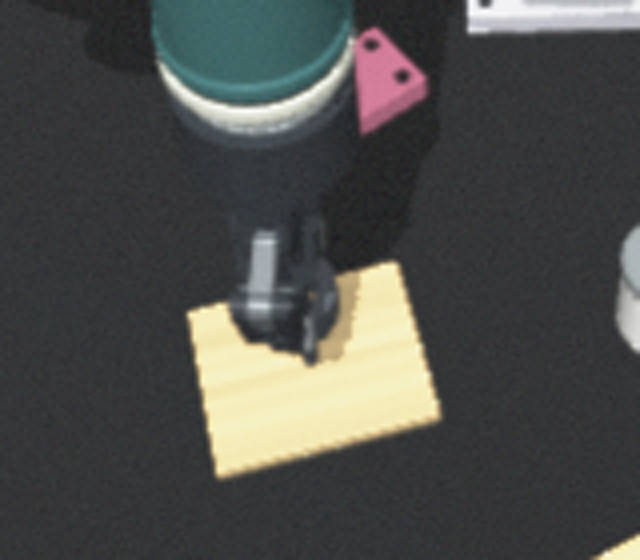

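The picture shows the collar in the jaws above the board's far half. The post is hidden behind it, and the collar is at about crop (285,300). I'll check it with depth.

```bash
python3 - <<'E'
from h import *
P,uv=cloud("side",np.load("s2.npy"),(.435,-.17),.08)
for a in np.arange(.02,.13,.01):
    q=P[(P[:,2]>a)&(P[:,2]<a+.01)]
    if len(q): print(round(a,2),len(q),np.round(q[:,:2].min(0),3),np.round(q[:,:2].max(0),3))
th=np.linspace(0,2*np.pi,9)[:8]
f=np.array([np.cos(np.radians(69.4)),np.sin(np.radians(69.4)),0])
t=np.array([.4347,-.1698,.0816])
for n,p in(("near finger tip",t-.025*f+[0,0,-.014]),("far",t+.025*f+[0,0,-.014])):print(n,(proj("side",[p])-[200,220])*4)
print(((proj("side",np.c_[.4347+.022*np.cos(th),-.1698+.022*np.sin(th),0*th+.0856])-[200,220])*4).round())
d=np.load("s2.npy")
for r in d[278:320:2,250:296:2]: print(" ".join("%4d"%(1000*x) for x in r))
E
```

```text
0.02 7 [ 0.432 -0.174] [ 0.439 -0.172]
0.05 2 [ 0.439 -0.188] [ 0.451 -0.18 ]
0.06 34 [ 0.43  -0.191] [ 0.453 -0.156]
0.07 63 [ 0.415 -0.202] [ 0.454 -0.154]
0.08 60 [ 0.416 -0.204] [ 0.454 -0.149]
0.09 10 [ 0.433 -0.2  ] [ 0.454 -0.15 ]
0.11 15 [ 0.424 -0.223] [ 0.456 -0.149]
0.12 44 [ 0.405 -0.225] [ 0.436 -0.2  ]
near finger tip [[289.95394272 346.49577064]]
far [[301.49579799 253.62192451]]
[[338. 265.]
 [316. 242.]
 [281. 241.]
 [252. 261.]
 [247. 292.]
 [268. 316.]
 [304. 318.]
 [333. 297.]]
 862  861  864  863  675  648  647  650  651  649  648  651  672  673  675  760  860  859  861  861  859  860  860
 860  858  857  859  859  647  647  650  650  650  647  651  673  676  677  759  857  858  860  861  860  857  857
 855  855  857  855  856  654  650  650  648  648  648  654  695  680  679  762  853  857  853  853  852  854  852
 851  854  854  850  850  683  687  648  647  649  690  690  690  681  682  757  849  851  848  853  853  852  851
 847  846  847  846  849  683  684  646  646  650  687  686  684  684  685  755  848  847  847  849  847  845  838
 845  844  845  842  8
[... 1117 characters left out ...]
  806  808
 801  803  804  805  801  800  803  802  804  803  803  803  803  785  788  801  801  801  804  806  802  805  800
 801  797  800  799  800  801  801  800  802  799  799  799  798  794  794  798  800  802  799  800  799  799  802
 796  796  795  799  796  796  798  796  797  795  797  797  795  794  795  797  794  795  794  795  796  796  795
 793  793  791  794  794  793  791  793  796  791  791  795  794  793  793  794  793  794  794  793  792  792  796
 790  792  793  792  791  791  790  787  791  792  788  789  790  791  792  791  789  788  791  790  793  788  789
 796  785  786  787  790  787  787  790  787  787  786  786  788  785  788  788  787  785  788  787  785  784  790
```

Call:
{"op": "carry_out", "data": {
  "series": "0.001 0 -0.012 0;0 0 -0.012 0;0 0 -0.01 0;0 0 -0.006 0;0 0 -0.005 0;0 0 0 0;0 0 0 0"
}}

```text
time: 8.55
tool_pos: [0.4368, -0.1713, 0.0385]
tcp_rot: [0.561, 3.091, -0.0]
wrist_force: [0.4, -0.9, -2.7]
width: 0.489
grip_force: 41.2
```

Call:
{"op": "carry_out", "data": {
  "series": "0 0 -0.002 0;0 0 -0.002 0;0 0 0 0;0 0 0 0"
}}

```text
time: 9.05
tool_pos: [0.4365, -0.1712, 0.0343]
tcp_rot: [-0.561, -3.091, -0.0]
wrist_force: [0.8, 0.1, -2.2]
width: 0.487
grip_force: 41.2
```

Call:
{"op": "carry_out", "data": {
  "series": "0 0 -0.0015 0;0 0 0 0;0 0 0 0"
}}

```text
time: 9.43
tool_pos: [0.4365, -0.1712, 0.0327]
tcp_rot: [-0.561, -3.091, -0.0]
wrist_force: [0.1, -0.1, -2.8]
width: 0.486
grip_force: 41.2
```

Call:
{"op": "carry_out", "data": {
  "series": "0 0 -0.002 0;0 0 0 0;0 0 0 0"
}}

```text
time: 9.8
tool_pos: [0.4367, -0.1712, 0.0324]
tcp_rot: [-0.56, -3.091, -0.0]
wrist_force: [-5.1, 3.0, 12.9]
width: 0.486
grip_force: 42.6
```

Call:
{"op": "carry_out", "data": {
  "series": "0 0 0 0;0 0 0 0;0 0 0 0;0 0 0 0;0 0 0 0;0 0 0.02 0;0 0 0.03 0;0 0 0.04 0;0 0 0.04 -10;0 0 0 -10;0 0 0 -10;0 0 0 -10;0 0 0 -10;0 0 0 -10;0 0 0 -10;0 0 0 -10;0 0 0 -10;0 0 0 0",
  "jaw": 1
}}

```text
time: 12.05
tool_pos: [0.4364, -0.1712, 0.1606]
tcp_rot: [-2.58, -1.792, 0.0]
wrist_force: [-0.3, 0.7, 0.0]
width: 1.0
grip_force: 0.0
```

```bash
python3 - <<'E'
from h import *
print(bot.read_state()["wrist_force"])
ims=[]
for cam in("top","side"):
    im,d=eyes.read_camera(cam); np.save(cam+"3.npy",d)
    ims.append(im)
    P,uv=cloud(cam,d,(.647,.02))
    for n,a,b in(("channel",.063,.078),("block",.039,.05),("plate",.011,.021)):
        q=P[(P[:,2]>a)&(P[:,2]<b)]; print(cam,n,*fitrect(q)) if len(q) else 0
    P,uv=cloud(cam,d,(.436,-.17),.03); q=P[(P[:,2]>.026)&(P[:,2]<.034)]; print(cam,"collar",*fitrect(q)) if len(q) else 0
    q=P[(P[:,2]>.034)&(P[:,2]<.045)]; print("post",q.mean(0) if len(q) else 0)
cv2.imwrite("pics/3.png",np.hstack([cv2.resize(ims[0][140:300,280:440],(400,400),interpolation=2),cv2.resize(ims[1][200:360,200:360],(400,400),interpolation=2)]))
E
```

```text
[-0.25759058  0.68863942  0.00497458]
top channel 274 [652.8  15.9] 59.8 28.3 -21.1 [652.4  15.7  70. ]
top block 150 [652.1  19.2] 65.1 42.1 -19.7 [646.8  22.7  44.1]
top plate 423 [648.7  20.3] 124.9 50.3 -17.2 [637.8  22.   16.1]
top collar 106 [ 435.8 -163.6] 41.5 28.4 -7.3 [ 436.1 -163.1   30. ]
post [ 0.43693589 -0.16672788  0.03751449]
side channel 288 [652.7  14.2] 59.4 31.8 -24.1 [652.1  12.5  70.3]
side block 147 [652.   16.4] 64.9 44.2 -22.2 [644.    5.   44.7]
side plate 499 [648.3  19.3] 122.4 53.3 -17.4 [641.3  13.5  16.8]
side collar 278 [ 434.  -171.2] 43.2 41.7 74.6 [ 434.3 -172.5   30.5]
post [ 0.43595388 -0.17233536  0.03786926]
```

View pics/3.png

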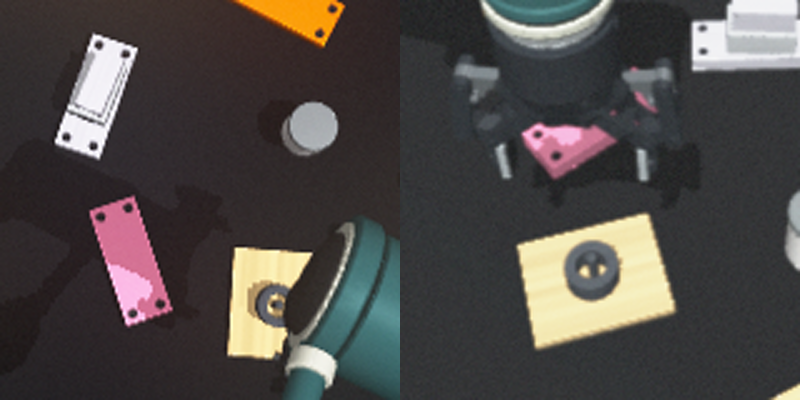

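The collar is round the post at crop (592,270) and lying on the board. Next is the channel at about (0.653, 0.015), yaw about -21.5°.

Call:
{"op": "carry_out", "data": {
  "series": "0.027 0.0233 0 -1;0.027 0.0233 0 0;0.027 0.0233 0 0;0.027 0.0233 0 0;0.027 0.0233 0 0;0.027 0.0233 0 0;0.027 0.0233 0 0;0.027 0.0233 0 0;0 0 0 0;0 0 -0.03 0;0 0 -0.03 0;0 0 -0.015 0;0 0 0 0;0 0 0 0",
  "grip_force": 25
}}

```text
time: 13.9
tool_pos: [0.6534, 0.0149, 0.0871]
tcp_rot: [2.597, 1.766, 0.002]
wrist_force: [1.1, -0.3, -1.0]
width: 1.003
grip_force: 0.0
```

Call:
{"op": "carry_out", "data": {
  "series": "0 0 -0.01 0;0 0 -0.008 0;0 0 -0.003 0;0 0 0 0"
}}

```text
time: 14.4
tool_pos: [0.6521, 0.0152, 0.0642]
tcp_rot: [-2.597, -1.767, 0.001]
wrist_force: [-0.4, -0.7, -0.2]
width: 0.998
grip_force: 0.0
```

Call:
{"op": "carry_out", "data": {
  "series": "0 0 0 0;0 0 0 0;0 0 0 0;0 0 0 0;0 0 0 0;0 0 0 0",
  "jaw": -1
}}

```text
time: 15.15
tool_pos: [0.653, 0.0152, 0.0653]
tcp_rot: [2.597, 1.766, 0.001]
wrist_force: [0.6, 0.3, 4.1]
width: 0.692
grip_force: 27.3
```

Call:
{"op": "carry_out", "data": {
  "series": "0 0 0.01 0;0 0 0.02 0;0 0 0.035 0;0 0 0.035 0;0 0 0.035 0;-0.0126 -0.0368 0 5;-0.0126 -0.0368 0 5;-0.0126 -0.0368 0 5;-0.0126 -0.0368 0 5;-0.0126 -0.0368 0 5;-0.0126 -0.0368 0 5.4;-0.0126 -0.0368 0 0;-0.0126 -0.0368 0 0;-0.0126 -0.0368 0 0;-0.0126 -0.0368 0 0;0 0 0 0;0 0 0 0"
}}

```text
time: 17.27
tool_pos: [0.5266, -0.3526, 0.2006]
tcp_rot: [2.044, 2.385, 0.001]
wrist_force: [-0.8, 0.0, -0.9]
width: 0.692
grip_force: 27.2
```

```bash
python3 - <<'E'
from h import *
d0=np.load("top0.npy")
def jig(P,tag):
    q=P[(P[:,2]>.027)&(P[:,2]<.04)]; print(tag,"legs",*fitrect(q))
    im=None
for cam in("top","side"):
    P,uv=cloud(cam,np.load(cam+"0.npy"),(.5275,-.3587),.06); jig(P,cam)
    im=cv2.imread(f"pics/{cam}0.png").astype(int); c=im[uv[:,1],uv[:,0]]
    q=(c[:,2]-c[:,0]>25)&(c[:,2]<150)&(P[:,2]>.009)&(P[:,2]<.018)&(np.hypot(*(P[:,:2]-[.5275,-.3587]).T)<.047); print("strip",*fitrect(P[q]))
ims=[]
for cam in("top","side"):
    im,d=eyes.read_camera(cam); ims.append(im); np.save(cam+"4.npy",d)
    print(cam,spot_in(cam,"channel")[:2])
s=bot.read_state(); print(s["tool_pos"],s["tcp_rot"])
# expected loose channel if held at tcp
t=np.array(s["tool_pos"])
P,uv=cloud("side",np.load("side4.npy"),t[:2],.05)
for z in np.arange(-.03,.02,.005):
    q=P[(P[:,2]>t[2]+z)&(P[:,2]<t[2]+z+.005)]
    if len(q): print(round(z,3),*fitrect(q))
cv2.imwrite("pics/4.png",np.hstack([cv2.resize(ims[0][170:290,400:520],(400,400),interpolation=2),cv2.resize(ims[1][240:400,290:450],(400,400),interpolation=2)]))
E
```

```text
top legs 79 [ 530.4 -364.9] 38.6 29.7 7.2 [ 530.2 -365.2   33. ]
strip 270 [ 525.2 -339.2] 83.9 24.1 9.4 [ 524.9 -338.5   12.3]
side legs 179 [ 528.5 -365.6] 40.0 28.8 9.0 [ 528.3 -365.9   33.7]
strip 481 [ 525.  -339.7] 87.4 21.4 8.5 [ 522.4 -339.4   12.9]
top [{'rect': [487.8, 224.2, 24.2, 32.8], 'score': 0.77}]
side [{'rect': [366.9, 337.6, 41.9, 37.5], 'score': 0.92}]
[ 0.52694856 -0.351766    0.20003778] [2.04192462e+00 2.38743285e+00 2.74052846e-04]
-0.025 7 [ 528.9 -364.9] 43.9 0.6 8.4 [ 529.2 -364.9  179.4]
-0.02 45 [ 527.3 -365.8] 58.1 3.2 6.5 [ 524.5 -365.9  182.8]
-0.015 52 [ 528.  -365.2] 59.7 3.0 6.6 [ 527.8 -365.3  187.2]
-0.01 56 [ 524.9 -365.4] 65.9 6.6 3.2 [ 524.3 -365.6  192.5]
-0.005 67 [ 525.8 -364.6] 74.8 6.5 5.7 [ 523.9 -365.4  197.6]
0.0 186 [ 525.6 -352.5] 84.7 27.2 8.7 [ 527.  -359.   203.6]
0.005 464 [ 526.7 -358.7] 83.0 26.2 21.5 [ 531.1 -355.4  206.2]
0.01 46 [ 526.8 -357.5] 85.9 16.1 12.4 [ 524.8 -359.3  212.7]
0.015 35 [ 523.3 -357.5] 79.4 13.4 8.7 [ 527.2 -360.   217.8]
```

View pics/4.png

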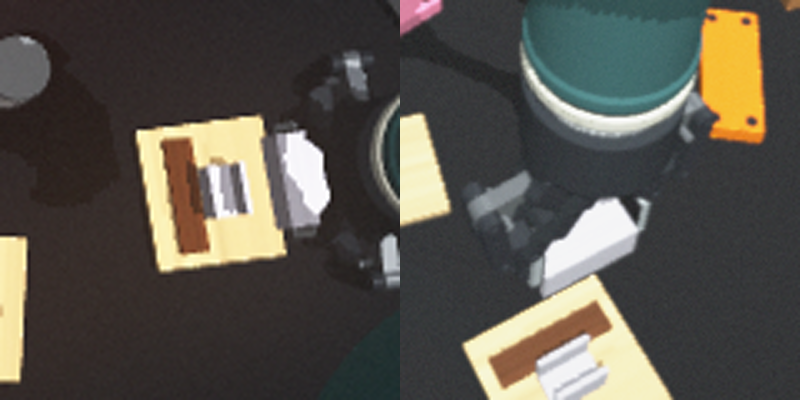

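The held channel is level above the jig and parallel to the fixed one, at crop (590,245) in the side view. I shift it by -1.5 mm in y and go down.

Call:
{"op": "carry_out", "data": {
  "series": "0 -0.0015 -0.03 0;0 0 -0.03 0;0 0 -0.03 0;0 0 -0.025 0;0 0 -0.015 0;0 0 -0.01 0;0 0 -0.008 0;0 0 -0.006 0;0 0 -0.004 0;0 0 -0.004 0;0 0 0 0;0 0 0 0"
}}

```text
time: 18.98
tool_pos: [0.5267, -0.3544, 0.038]
tcp_rot: [2.043, 2.386, 0.0]
wrist_force: [-0.2, -0.0, -0.1]
width: 0.692
grip_force: 27.2
```

Call:
{"op": "carry_out", "data": {
  "series": "0 0 -0.002 0;0 0 -0.0015 0;0 0 0 0;0 0 0 0"
}}

```text
time: 19.48
tool_pos: [0.5265, -0.3543, 0.0343]
tcp_rot: [-2.044, -2.386, 0.0]
wrist_force: [0.2, -0.0, -0.7]
width: 0.69
grip_force: 27.2
```

Call:
{"op": "carry_out", "data": {
  "series": "0 0 -0.0015 0;0 0 0 0;0 0 0 0"
}}

```text
time: 19.85
tool_pos: [0.5268, -0.3545, 0.0333]
tcp_rot: [2.043, 2.386, 0.0]
wrist_force: [-1.6, 0.8, 3.1]
width: 0.693
grip_force: 27.5
```

Call:
{"op": "carry_out", "data": {
  "series": "0 0 0 0;0 0 0 0;0 0 0 0;0 0 0 0;0 0 0.01 0;0 0 0.02 0;0 0 0.03 0;0 0 0.04 0;0 0.03 0.03 10;0 0.03 0 10;0 0.03 0 10;0 0.03 0 10;0 0 0 10;0 0 0 10.6;0 0 0 0",
  "jaw": 1
}}

```text
time: 21.72
tool_pos: [0.5271, -0.2344, 0.1646]
tcp_rot: [0.563, 3.088, -0.001]
wrist_force: [0.5, 0.1, -1.2]
width: 0.999
grip_force: 0.0
```

```bash
python3 - <<'E'
from h import *
ims=[]
for cam in("top","side"):
    im,d=eyes.read_camera(cam); ims.append(im)
    P,uv=cloud(cam,d,(.647,.02))
    for n,a,b in(("block",.039,.05),("plate",.011,.021)):
        q=P[(P[:,2]>a)&(P[:,2]<b)]; print(cam,n,*fitrect(q)) if len(q) else 0
    P,uv=cloud(cam,d,(.5268,-.353),.04); q=P[(P[:,2]>.035)&(P[:,2]<.045)]; print(cam,"channel",*fitrect(q)) if len(q) else 0
cv2.imwrite("pics/5.png",np.hstack([cv2.resize(ims[0][140:300,280:440],(400,400),interpolation=2),cv2.resize(ims[1][240:400,290:450],(400,400),interpolation=2)]))
E
```

```text
top block 418 [652.5  19.1] 66.5 42.1 -19.9 [652.2  18.8  44.1]
top plate 433 [648.7  20.3] 124.6 50.1 -17.4 [640.1  21.2  16.1]
top channel 7 [ 498.2 -347.9] 7.2 2.5 -88.5 [ 498.  -347.4   38.2]
side plate 94 [701.1   0. ] 48.3 16.7 61.8 [697.9  -3.1  17. ]
side channel 663 [ 527.2 -359.6] 61.4 39.9 8.7 [ 525.7 -356.    38.6]
```

View pics/5.png

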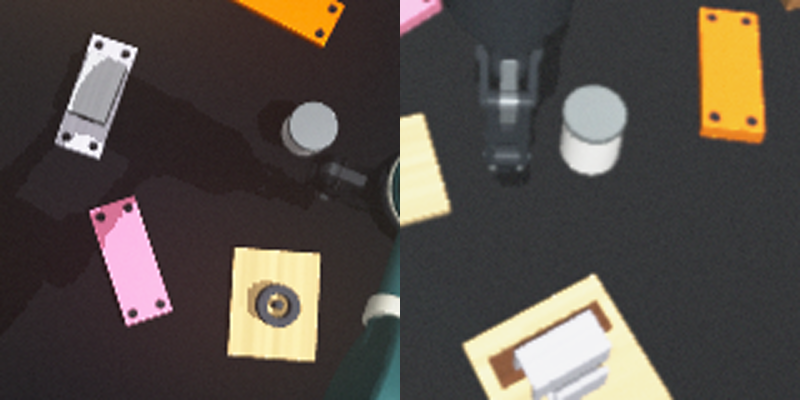

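The channel is down and interlocked on the jig at crop (565,355), with its top at z = 38 mm. Next is the block.

Call:
{"op": "carry_out", "data": {
  "series": "0.0157 0.0316 0 0.7;0.0157 0.0316 0 0;0.0157 0.0316 0 0;0.0157 0.0316 0 0;0.0157 0.0316 0 0;0.0157 0.0316 0 0;0.0157 0.0316 0 0;0.0154 0.0314 0 0;0 0 0 0;0 0 -0.03 0;0 0 -0.03 0;0 0 -0.02 0;0 0 -0.02 0;0 0 -0.015 0;0 0 -0.008 0;0 0 -0.003 0;0 0 0 0;0 0 0 0",
  "grip_force": 80
}}

```text
time: 24.08
tool_pos: [0.6525, 0.0183, 0.0376]
tcp_rot: [0.541, 3.093, 0.0]
wrist_force: [-0.5, 0.3, -0.2]
width: 0.999
grip_force: 0.0
```

Call:
{"op": "carry_out", "data": {
  "series": "0 0 0 0;0 0 0 0;0 0 0 0;0 0 0 0;0 0 0 0;0 0 0 0;0 0 0 0",
  "jaw": -1
}}

```text
time: 24.95
tool_pos: [0.6525, 0.0183, 0.0375]
tcp_rot: [0.541, 3.093, 0.0]
wrist_force: [-0.3, 0.6, 5.2]
width: 0.47
grip_force: 83.5
```

Call:
{"op": "carry_out", "data": {
  "series": "0 0 0.005 0;0 0 0.015 0;0 0 0.03 0;0 0 0.03 0;0 0 0.01 0;-0.0278 0.0233 0 4;-0.0278 0.0233 0 4;-0.0278 0.0233 0 4.2;-0.0278 0.0233 0 0;-0.0278 0.0233 0 0;-0.0278 0.0233 0 0;-0.0274 0.0231 0 0;0 0 0 0;0 0 -0.02 0;0 0 -0.02 0;0 0 -0.01 0;0 0 0 0;0 0 0 0"
}}

```text
time: 27.2
tool_pos: [0.4584, 0.1812, 0.0774]
tcp_rot: [0.21, 3.134, 0.001]
wrist_force: [-0.2, 0.1, -3.4]
width: 0.471
grip_force: 82.5
```

```bash
python3 - <<'E'
from h import *
s=bot.read_state(); print(s["tool_pos"],s["tcp_rot"],s["wrist_force"])
im,d=eyes.read_camera("side"); t=np.array(s["tool_pos"])
P,uv=cloud("side",d,t[:2],.06)
for z in (-.02,-.015,-.01,-.005,0,.003):
    q=P[(P[:,2]>t[2]+z)&(P[:,2]<t[2]+z+.005)]
    if len(q): print(z,*fitrect(q))
cv2.imwrite("pics/6.png",cv2.resize(im[130:230,195:325],None,fx=4,fy=4,interpolation=2))
E
```

```text
[0.45837631 0.18123862 0.07736952] [2.10136099e-01 3.13356325e+00 5.34779858e-04] [-0.20971122  0.11833423 -3.4066474 ]
-0.02 28 [454.9 160.9] 64.5 4.8 -8.2 [456. 161.  60.]
-0.015 31 [455.3 159.3] 64.1 6.5 -8.5 [454.2 160.3  65. ]
-0.01 34 [457.9 159.6] 65.8 16.2 2.3 [456.7 159.3  69.8]
-0.005 35 [455.3 155.6] 65.7 15.5 -6.3 [454.9 158.3  75.1]
0 42 [454.2 154.1] 63.0 15.6 -7.5 [455.7 156.3  79.8]
0.003 124 [457.8 174. ] 66.0 53.3 -4.9 [457.3 172.9  84. ]
```

View pics/6.png

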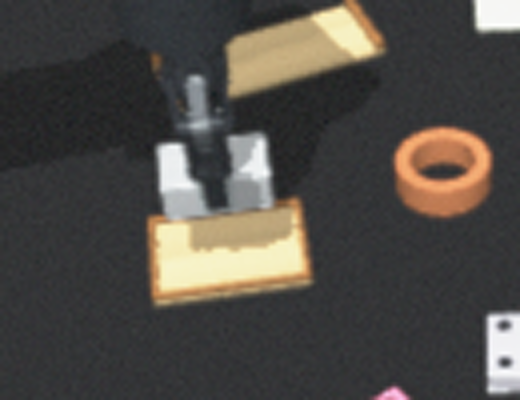

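The block is level and square above the tray at crop (215,180). I lower it.

Call:
{"op": "carry_out", "data": {
  "series": "0 0 -0.015 0;0 0 -0.012 0;0 0 -0.008 0;0 0 -0.006 0;0 0 -0.004 0;0 0 -0.003 0;0 0 -0.002 0;0 0 0 0;0 0 0 0"
}}

```text
time: 28.38
tool_pos: [0.4578, 0.1813, 0.027]
tcp_rot: [0.21, 3.134, 0.0]
wrist_force: [0.7, -0.2, -3.4]
width: 0.47
grip_force: 82.7
```

Call:
{"op": "carry_out", "data": {
  "series": "0 0 -0.0015 0;0 0 -0.001 0;0 0 0 0;0 0 0 0"
}}

```text
time: 28.88
tool_pos: [0.458, 0.1814, 0.0255]
tcp_rot: [0.21, 3.134, 0.0]
wrist_force: [-4.2, -0.8, 6.2]
width: 0.471
grip_force: 83.8
```

Call:
{"op": "carry_out", "data": {
  "series": "0 0 0 0;0 0 0 0;0 0 0 0;0 0 0 0;0 0 0 0;0 0 0.01 0;0 0 0.02 0;0 0 0.03 0;0 0 0.03 -9.7;0 0 0 0;0 0 0 0",
  "jaw": 1
}}

```text
time: 30.25
tool_pos: [0.4574, 0.1811, 0.1142]
tcp_rot: [0.472, 3.106, -0.0]
wrist_force: [0.4, 0.2, -0.8]
width: 0.998
grip_force: 0.0
```

```bash
python3 - <<'E'
from h import *
for cam in("top","side"):
    im,d=eyes.read_camera(cam)
    for n,c,a,b in(("plate",(.648,.02),.011,.021),("block",(.458,.181),.025,.04)):
        P,uv=cloud(cam,d,c,.07 if n=="plate" else .045)
        q=P[(P[:,2]>a)&(P[:,2]<b)]; print(cam,n,*fitrect(q)) if len(q) else 0
    if cam=="side": cv2.imwrite("pics/7.png",cv2.resize(im[110:250,195:385],None,fx=4,fy=4,interpolation=2))
E
```

```text
top plate 879 [648.6  20.3] 124.3 50.3 -17.6 [648.1  20.4  16.2]
top block 139 [459.3 180. ] 64.1 40.8 -7.0 [477.4 173.2  31.8]
side plate 865 [648.7  19. ] 122.7 52.8 -18.1 [647.1  17.2  16.9]
side block 341 [457.8 180. ] 65.9 44.3 -6.7 [457.3 177.   32.8]
```

View pics/7.png

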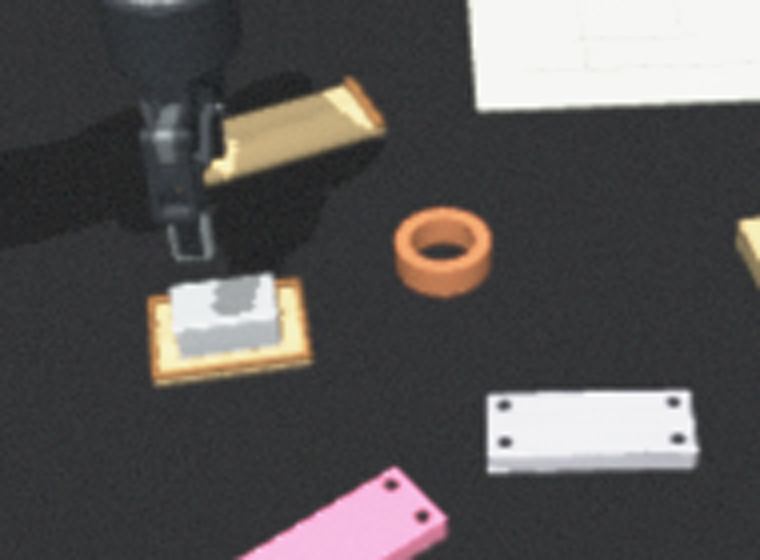

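The block sits flat in the tray at crop (225,315), and the bare silver plate is at crop (590,430). I go for the plate.

Call:
{"op": "carry_out", "data": {
  "series": "0.0273 -0.023 0 0;0.0273 -0.023 0 0;0.0273 -0.023 0 0;0.0273 -0.023 0 0;0.0273 -0.023 0 0;0.0273 -0.023 0 0;0.0273 -0.023 0 0;0 0 0 0;0 0 -0.03 0;0 0 -0.03 0;0 0 -0.015 0;0 0 -0.01 0;0 0 -0.006 0;0 0 -0.003 0;0 0 0 0;0 0 0 0"
}}

```text
time: 32.35
tool_pos: [0.6493, 0.0202, 0.021]
tcp_rot: [0.474, 3.104, 0.0]
wrist_force: [0.4, -0.2, -0.4]
width: 1.0
grip_force: 0.0
```

Call:
{"op": "carry_out", "data": {
  "series": "0 0 0 0;0 0 0 0;0 0 0 0;0 0 0 0;0 0 0 0;0 0 0 0;0 0 0 0",
  "jaw": -1
}}

```text
time: 33.22
tool_pos: [0.6494, 0.0203, 0.0212]
tcp_rot: [0.474, 3.104, 0.0]
wrist_force: [-0.6, 0.9, 5.0]
width: 0.556
grip_force: 83.1
```

Call:
{"op": "carry_out", "data": {
  "series": "0 0 0.005 0;0 0 0.015 0;0 0 0.03 0;0 0 0.03 0;0 0 0.02 0;-0.0118 0.0355 0 4;-0.0118 0.0355 0 4;-0.0118 0.0355 0 4;-0.0118 0.0355 0 4;-0.0118 0.0355 0 4;-0.0118 0.0355 0 4.8;-0.0118 0.0355 0 0;-0.0118 0.0355 0 0;-0.0118 0.0355 0 0;-0.0118 0.0355 0 0;0 0 0 0;0 0 -0.03 0;0 0 -0.02 0;0 0 0 0;0 0 0 0"
}}

```text
time: 35.72
tool_pos: [0.5312, 0.3749, 0.0707]
tcp_rot: [-0.203, 3.135, 0.0]
wrist_force: [0.1, -0.0, -2.2]
width: 0.552
grip_force: 82.9
```

```bash
python3 - <<'E'
from h import *
s=bot.read_state(); print(s["tool_pos"],s["tcp_rot"],s["wrist_force"])
t=np.array(s["tool_pos"])
for cam in("side","top"):
    im,d=eyes.read_camera(cam)
    P,uv=cloud(cam,d,t[:2],.09)
    for z in (-.025,-.02,-.015,-.01,-.005,0):
        q=P[(P[:,2]>t[2]+z)&(P[:,2]<t[2]+z+.005)]
        if len(q): print(cam,z,*fitrect(q))
    if cam=="side": cv2.imwrite("pics/8.png",cv2.resize(im[90:190,195:325],None,fx=4,fy=4,interpolation=2))
E
```

```text
[0.5312367  0.37491626 0.07066443] [-2.02928248e-01  3.13468027e+00  1.49246207e-04] [ 0.13994506 -0.0223517  -2.22147535]
side -0.025 3 [536.3 353.8] 82.6 0.1 8.1 [535.7 353.7  50.1]
side -0.02 46 [525.8 352.5] 132.2 43.5 -13.3 [530.7 353.3  53.5]
side -0.015 62 [524.  351.1] 129.2 45.4 -14.4 [525.  349.8  58.1]
side -0.01 105 [530.4 371. ] 123.8 54.6 5.1 [528.8 361.2  63.9]
side -0.005 319 [530.9 369.4] 123.5 63.4 5.6 [525.4 371.1  67.4]
side 0 17 [518.7 365. ] 65.2 36.9 -72.6 [530.  355.2  73.1]
top -0.025 3 [487.7 354.5] 38.4 1.3 -22.9 [493.  352.5  49.8]
top -0.02 19 [526.9 354.4] 129.8 35.8 -11.9 [534.4 352.8  53.6]
top -0.015 29 [525.4 351.7] 129.0 41.5 -12.6 [525.4 351.4  58.2]
top -0.01 258 [531.5 372.7] 124.3 56.3 7.3 [521.6 370.4  64.4]
top -0.005 443 [531.1 372.1] 124.1 54.2 6.5 [528.  372.9  67.2]
top 0 4 [507.9 365.7] 49.3 19.2 -31.0 [497.2 369.2  72. ]
```

View pics/8.png

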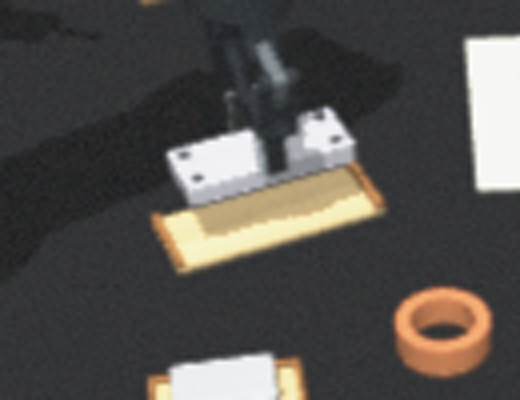

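The plate is level and parallel above the rest at crop (260,155), so I lower it.

Call:
{"op": "carry_out", "data": {
  "series": "0 0.001 -0.015 0;0 0 -0.012 0;0 0 -0.007 0;0 0 -0.004 0;0 0 -0.003 0;0 0 -0.002 0;0 0 0 0;0 0 0 0"
}}

```text
time: 36.83
tool_pos: [0.5309, 0.3764, 0.0276]
tcp_rot: [-0.204, 3.134, 0.0]
wrist_force: [0.1, -0.4, -2.7]
width: 0.55
grip_force: 83.0
```

Call:
{"op": "carry_out", "data": {
  "series": "0 0 -0.0015 0;0 0 -0.001 0;0 0 0 0;0 0 0 0"
}}

```text
time: 37.33
tool_pos: [0.5308, 0.3763, 0.0252]
tcp_rot: [-0.204, 3.135, 0.0]
wrist_force: [-1.8, -1.3, 2.7]
width: 0.551
grip_force: 83.5
```

Call:
{"op": "carry_out", "data": {
  "series": "0 0 0 0;0 0 0 0;0 0 0 0;0 0 0 0;0 0 0 0;0 0 0.01 0;0 0 0.02 0;0 0 0.04 0;0 0 0.04 0;0 0 0.04 0;-0.02 0.04 0 0;-0.02 0.04 0 0;-0.02 0.04 0 0;-0.02 0.04 0 0;-0.02 0.04 0 0;0 0 0 0;0 0 0 0",
  "jaw": 1
}}

```text
time: 39.45
tool_pos: [0.4309, 0.5762, 0.176]
tcp_rot: [-0.205, 3.134, 0.001]
wrist_force: [-0.7, -0.3, -0.0]
width: 1.0
grip_force: 0.0
```

```bash
python3 - <<'E'
from h import *
for cam in("top","side"):
    im,d=eyes.read_camera(cam)
    for n,c,r,a,b in(("plate",(.531,.376),.075,.016,.026),("block",(.458,.181),.045,.027,.038),("collar",(.436,-.17),.03,.026,.034),("channel",(.5268,-.353),.04,.0355,.045),("pot",(.611,-.196),.035,.05,.065),("tape",(.61,.2),.04,.019,.03)):
        P,uv=cloud(cam,d,c,r); q=P[(P[:,2]>a)&(P[:,2]<b)]; print(cam,n,*fitrect(q)) if len(q) else 0
    if cam=="top": cv2.imwrite("pics/9.png",cv2.resize(im[100:320,140:540],(800,440),interpolation=2))
E
```

```text
top plate 918 [530.1 375.7] 124.2 51.6 7.8 [529.5 375.2  20.3]
top block 436 [458.4 180.9] 66.1 42.8 -7.6 [458.3 180.4  32.2]
top collar 166 [ 434.7 -170.4] 40.9 39.9 -88.2 [ 435.  -170.4   30.1]
top channel 266 [ 527.6 -357.8] 59.4 38.0 9.6 [ 526.8 -354.1   38.3]
top pot 306 [ 615.4 -199.2] 48.0 47.7 -44.6 [ 615.3 -199.1   56.9]
top tape 254 [611.3 200.7] 61.3 60.5 1.1 [611.  200.6  23.8]
side plate 497 [530.6 374.6] 125.4 55.3 7.8 [528.6 372.3  21.3]
side block 331 [457.6 179.8] 66.7 44.9 -11.4 [457.6 177.6  32.9]
side collar 277 [ 434.1 -171.7] 43.0 41.7 77.0 [ 434.2 -172.5   30.8]
side channel 647 [ 526.9 -359.6] 60.6 40.2 8.4 [ 525.4 -355.5   38.7]
side pot 476 [ 614.5 -200.5] 50.4 47.3 68.9 [ 613.6 -202.9   57.5]
side tape 213 [611.1 199.9] 64.1 59.5 71.5 [610.4 198.1  24.3]
```

View pics/9.png

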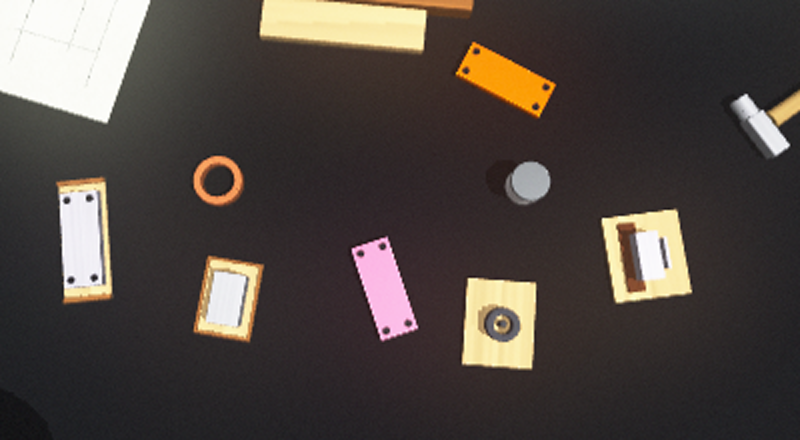

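All four parts sit on their fixtures: plate at (82,240), block at (228,298), collar at (501,323) and channel at (650,255). The pot and tape have not moved.

```bash
python3 -c "
from workcell import bot
print(bot.finish_job())"
```

```text
the job is handed in; nothing more can be done
None
```

The job is handed in at about 39.5 s of the 112 s allowed: by the last camera measurements the collar, channel, block and plate are each fully down and centred on their fixtures, and the pot and tape are where they started (no verdict was returned).

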